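# Hold the glass reference cell in the light checker

## Robot

A 6-joint arm with a two-finger parallel gripper is mounted at the origin on the work surface. World frame = base frame: x ahead of the robot, y to its left, z up, the work surface at z = 0. Lengths are in m, angles in rad, forces in N, time in s.
With the tool pointing down it reaches from about 0.35 to 0.975 m from the base axis. Payload 4.9 kg.
Tool frame: the origin (TCP) lies at the very end of the fingers, on their centre line; the grasp point (between the pads) lies 19 mm behind it; z points along the fingers, y is the line along which they close (so a half turn about z gives the same grasp; the last joint's range is limited). The gripper opens to 85 mm and grips with 20 to 120 N. Pads are 22 mm wide; open, the fingers measure 114 mm over their backs; the gripper's body (76 mm by 85 mm) begins 54 mm behind the grasp point. The pads swing forward as they close: fully open they stand 13 mm farther back than shut.
Start: joints at [1.158, 0.053, 1.613, -0, 1.476, -0.119], TCP at [0.181, 0.598, 0.231] pointing down, gripper open.
Joint ranges: [-3.01, 3.01], [-1.01, 2.22], [0.06, 2.58], [-1.02, 4.17], [0.09, 2.62], [-3.14, 3.14]. Speed limits (rad/s): [2.57, 2.57, 3.14, 3.14, 3.14, 3.14].

## Interface

Orientations are given as a rotation vector (axis times angle).
In Python, from station import ctrl, imaging gives the robot as it stands.
- The arm moves only by the tool play_rows, never from a script. Its argument "series" is a list of rows, each a list of 3 entries, a list of its own where there are three numbers: the opening, from 0 (shut) to 1 (fully open), then the shift along the tool's x, y, z each as a share of 0.05 m, from -1 to 1, then the turn, a rotation vector about the tool's x, y, z each as a share of 8 degrees, from -1 to 1. In form: [[grip, [dx, dy, dz], [ax, ay, az]], ...]. A call has 1 to 8 rows; each row shifts and turns the commanded pose from where the row before left it, along the tool's axes as they then stand; what a row does not reach is not made up. A row lasts 1/8 s, in which the tool goes at most 62.5 mm and 10.7 degrees, less where a joint would pass 70% of its speed; a pose out of reach is approached as far as the arm can. A call with a number of a shift or a turn outside -1 to 1 is refused whole. A call with a gripper value outside its range is refused whole. The fingers move at their own pace and stop on an object; "force" is the grip in N (left out, the last holds). Time passes only in rows, so rows that do not move let the fingers close. It gives the time, the measured TCP pose, the force, the opening and the grip force at its end, in the units of the state.
- ctrl.get_obs(): the state, without advancing time (a new reading comes with each control period).
- imaging.get_image(name): name is "scene" or "top" or "wrist"; returns a dict with "color" (420x560x3 uint8, blue, green, red), "fx", "fy", "cx", "cy" (pixels), "D" ([k1, k2, p1, p2, k3] as OpenCV has them; the pictures are not rectified), "extrinsics" (4x4, takes a point from world to camera coordinates); the wrist camera has in their place "hand_eye" (4x4, takes a point from camera to tool coordinates, whose origin is the TCP and whose axes are the flange's). Camera axes: x right, y down, z forward; pixel columns grow to the right and rows downward; lengths in m; the calibration is good to about 2 mm. A picture is of the moment at which its call begins: read the wrist's pose just before it. There is no depth.
- ctrl.finish_job(): hands the job in; it is judged then, once.
The state is a dict: "t": time; "q": joint angles; "dq": joint speeds; "effort": joint torques, N m; "tool_pos": TCP position; "tool_rot": TCP orientation; "contact_force": force on the tool from outside, world axes, zero at the start; "wrist_torque": the same for the moment, N m; "opening": finger opening in m; "grip_force": force on a finger pad.
Only numpy, scipy, OpenCV 4.12 (cv2) and the standard library are available. Lean on these libraries where they do the work, as an engineer would, in place of code of your own. Each camera call takes 0.05 s, during which the arm holds its last target. There are 200 camera calls.

## Task

Set up the coolant light checker with its reference cell: first press the checker's sprung lever down until its detent holds it, so that the shutter stays open, and let go of the lever. Then take the glass cell from the tray by its two frosted cheeks only, never touching the clear glass, and, keeping it upright and clear of the checker, bring it midway between the two heads, with the centre of its glass on the beam and its clear faces square across the beam. Finish while still holding it there in the gripper, and leave the other things on the bench alone.

Things in the scene. Friction and masses are not known exactly. Their poses are not given: they have to be found in the camera images.
- checker: Light checker, fixed: aluminium base plate 130 (x) by 230 (y) by 12 mm with two white box heads, each 80 (x) by 50 (y) mm, tops 99 mm above the bench: lamp head at its +y end, sensor head at -y; inner faces at y = +60 and -60 mm. Origin: centre of the plate's underside, on the bench; z up. Yaw within 20 degrees. The lever lies on the lamp head's inner face, its paddle out to -x.
- beam (a point): The middle of the light path: midway between the heads, 75 mm above the bench, above the checker's origin. Its axes are the checker's: the beam runs along y, from the small round lens in the lamp head to the sensor's dark eye.
- lever (a joint): Lever angle in rad: 0 = up (shutter blade over the lens), 0.5 = down at its stop (shutter open). Pivot axis: along the checker's y, through x = -30, z = 75 mm in the checker's frame. Below about 0.3 its spring pushes it back up (6 N at the paddle when up, less further down); past 0.3 it snaps over, is pulled down to the stop and held there (about 4 N at the paddle). Latched above 0.44.
- paddle (a point): Centre of the top face of the lever's black paddle (30 by 30 mm, 6 mm thick), to be pressed. It moves with the lever: about 103 mm above the bench when up, 61 mm when down (42 mm of travel), always about 111 mm towards -x and 59 mm towards +y from the checker's origin, in the checker's frame. Its x axis leans with the lever.
- tray: A fixed, shallow grey tray with a cork-coloured floor, 140 (x) by 220 (y) mm, 10 mm high at its rim, 4 mm thick floor, walls 4 mm thick. Origin: centre of its underside, on the bench. The cell and the brass fitting stand in it.
- cell: The loose reference cell, upright: 30 (x) by 18 (y) by 60 (z) mm, about 65 g. Its frosted cheeks are white plates at its x ends, 4 mm thick, 18 mm wide, 60 mm high, outer faces 30 mm apart: grip across these, fingers closing along the cell's x. The clear faces look along its y. Origin: centre of its underside, 4 mm above the bench on the tray floor; z up. Yaw within 55 degrees.
- cell_glass: The clear glass block fixed between the cheeks: 22 (x) by 12 (y) by 57 (z) mm, so it lies 3 mm below the cheeks' top and 3 mm behind their edges on both clear faces. Same origin and axes as the cell. The fingers must not touch it.
- cell_mid (a point): The centre of the cell, 30 mm above its underside; the beam must pass through it. The cell's axes.
- fitting: Bystander: a round brass fitting, 26 mm across and 22 mm high, in the tray about 88 mm or more from the cell along the tray's +y. Origin: centre of its underside.
- jar: Bystander: a grey jar with a white lid, 44 mm across and 45 mm high, on the bench. Origin: centre of its underside.
- fan: Bystander: a square black case fan, 120 by 120 by 25 mm, lying flat. Origin: centre of its underside.
- mouse: Bystander: a black computer mouse, 105 by 60 by 34 mm, near the robot's base. Origin: centre of its underside.
Things that resemble listed ones, but are neither listed nor needed, are in the scene too. Of the things like the cell, leave any that is blue, orange or yellow; of the rest the larger one is meant.

How it is judged:
On the way, in this order (a step that is already met when the one before it is completed fails the run):
1. the lever is latched down by its detent, with the robot off it (value of joint lever above 0.44 rad and contact force between checker and anything else below 0.1 N), for 0.3 s.
2. the cell is lifted off the tray (height (world z) of cell above 0.025 m and contact force between cell and the fingers above 0.5 N), for 0.2 s.
At the end, for the whole second after the job is handed in: The lever is still latched down (above 0.44 rad); the cell is held still by the gripper alone, its centre within 7 mm of the beam sideways, 10 mm in height and 20 mm of midway between the heads, its clear faces square to the beam and the cell upright within 0.14 rad, not touching the checker (value of joint lever above 0.44 rad and x of cell_mid in the frame of beam between -0.007 and 0.007 m and z of cell_mid in the frame of beam between -0.01 and 0.01 m and y of cell_mid in the frame of beam between -0.02 and 0.02 m and angle between the y axis of cell and the y axis of beam, either way round below 0.14 rad and angle between cell's own z axis and vertical below 0.14 rad and contact force between cell and the fingers above 0.5 N and contact force between cell and checker below 0.1 N and linear speed of cell below 0.02 m/s); the arm keeps its last pose, push and grip.
It fails at once if the fingers touch the clear glass (contact force between cell_glass and the fingers above 0.3 N).
It fails at once if the cell is tipped over (angle between cell's own z axis and vertical above 0.5 rad).
It fails at once if the cell knocks against the checker (contact force between cell and checker above 1 N).
It fails at once if a bystander is disturbed (distance of any of fitting, jar, fan, mouse from where it was at the start of the episode above 0.02 m).
It also fails if it takes over 58 s, if anything falls off the work surface, if the arm or the gripper's body presses on something with over 40 N, if the wrist force passes 120 N, or if a joint passes its speed limit or range.

## Working session

There is one attempt and no reset: what is moved stays moved. The work goes in short steps, Python scripts to look and compute and a tool call to move; the robot and the scene stay as the last step left them, time stands still between calls to the robot, and variables do not carry over. Pictures are saved under pics/ and viewed, at most 10 in all, crops included, and the job is handed in when it is done.

Besides the shell and the picture viewer there is one more tool, called after ">>>" in YAML: its name, and indented under it one key for each argument. play_rows: Moves the arm, as the interface text tells. Shift numbers are shares of 0.05 m and turn numbers shares of 8 degrees, none past 1 either way. Its arguments: {"type":"object","properties":{"series":{"type":"array"},"force":{"type":"number"}},"required":["series"]}

```bash
mkdir -p pics; cat > h.py <<'E'
import numpy as np, cv2
from scipy.spatial.transform import Rotation as R
from station import ctrl, imaging
def K(d): return np.array([[d['fx'],0,d['cx']],[0,d['fy'],d['cy']],[0,0,1.]])
def cam(name):
    o=ctrl.get_obs(); d=imaging.get_image(name)
    if 'extrinsics' in d: T=np.linalg.inv(np.array(d['extrinsics']))
    else:
        W=np.eye(4); W[:3,:3]=R.from_rotvec(o['tool_rot']).as_matrix(); W[:3,3]=o['tool_pos']
        T=W@np.array(d['hand_eye'])
    return d,T
def ray(d,T,uv):
    p=cv2.undistortPoints(np.array(uv,float).reshape(-1,1,2),K(d),np.array(d['D'],float)).reshape(-1,2)
    v=np.c_[p,np.ones(len(p))]@T[:3,:3].T
    return T[:3,3],v
def onz(d,T,uv,z):
    c,v=ray(d,T,uv); return c+v*((z-c[2])/v[:,2])[:,None]
def proj(d,T,P):
    E=np.linalg.inv(T); r,_=cv2.Rodrigues(E[:3,:3])
    return cv2.projectPoints(np.array(P,float).reshape(-1,3),r,E[:3,3],K(d),np.array(d['D'],float))[0].reshape(-1,2)
E
python3 - <<'E'
from h import *
o=ctrl.get_obs(); print(o)
for n in ['scene','top','wrist']:
    d,T=cam(n); cv2.imwrite(f'pics/{n}0.png',d['color']); print(n,T[:3,3],T[:3,2])
E
```

```text
{'t': 0.0, 'q': array([ 1.15803157e+00,  5.33675694e-02,  1.61429881e+00,  4.30530134e-05,
        1.47599699e+00, -1.18992125e-01]), 'dq': array([ 0.00063691,  0.00017698,  0.001268  , -0.00021464,  0.00249637,
       -0.0015369 ]), 'effort': array([-2.19288131e-04, -3.93687952e+01, -3.70175958e+01, -1.76874814e-04,
        7.07073210e-03, -1.74704394e-05]), 'tool_pos': array([0.18070997, 0.59765426, 0.23005351]), 'tool_rot': array([-0.45971988, -3.10718107,  0.00312011]), 'contact_force': array([-0.94460546, -0.63240326,  0.02096242]), 'wrist_torque': array([ 0.04274821, -0.03076284,  0.01560182]), 'grip_force': 0.0, 'opening': 0.08553361096023823}
scene [1.25289517 0.34043569 0.75952985] [-0.66737145 -0.36239819 -0.65060195]
top [ 0.33904554 -0.02678808  1.12684848] [ 0.23924546  0.02506158 -0.97063563]
wrist [0.09930369 0.62202956 0.37228179] [ 0.30986525 -0.09591152 -0.9459305 ]
```

View pics/top0.png

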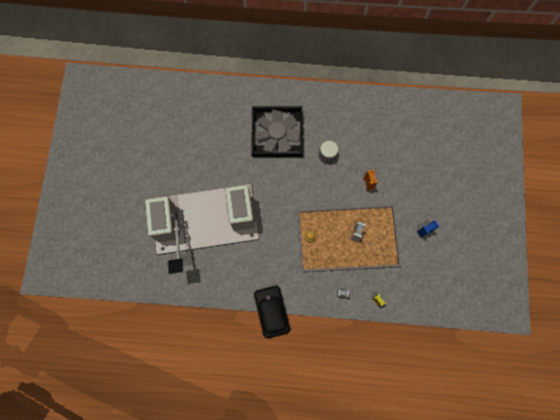

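View pics/scene0.png

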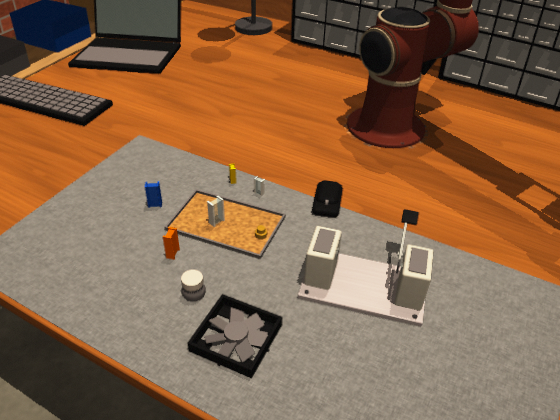

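The top view shows the checker around (205,218) with its black paddle at (176,266). The cell is in the tray at (359,231), the fitting at (311,237), the jar at (329,150) and the mouse at (272,312). The scene view shows the same layout: paddle at (410,217), cell at (216,210).

```bash
python3 - <<'E'
from h import *
for n,c in (('top',[(176,266),(147,199),(172,234),(228,187),(251,222),(359,231),(300,210),(397,268)]),):
    d,T=cam(n)
    for uv,z in zip(c,[.103,.099,.099,.099,.099,.064,.01,.01]): print(uv,onz(d,T,[uv],z)[0].round(3))
    im=d['color']; a=cv2.resize(im[170:290,130:270],None,fx=4,fy=4,interpolation=cv2.INTER_CUBIC)
    cv2.imwrite('pics/c1.png',a)
d2,T2=cam('scene'); a2=cv2.resize(d2['color'][200:330,290:440],None,fx=4,fy=4,interpolation=cv2.INTER_CUBIC); 
a3=cv2.resize(d['color'][190:290,290:410],None,fx=4,fy=4,interpolation=cv2.INTER_CUBIC)
cv2.imwrite('pics/c2.png',cv2.resize(a2,None,fx=.9,fy=.9))
# triangulate paddle
c1,v1=ray(d,T,[(176,266)]);c2,v2=ray(d2,T2,[(410,217)])
A=np.c_[v1[0],-v2[0]];s=np.linalg.lstsq(A,c2-c1,rcond=None)[0];print(c1+s[0]*v1[0],c2+s[1]*v2[0])
E
```

```text
(176, 266) [0.453 0.198 0.103]
(147, 199) [0.588 0.278 0.099]
(172, 234) [0.518 0.216 0.099]
(228, 187) [0.628 0.111 0.099]
(251, 222) [0.556 0.055 0.099]
(359, 231) [ 0.562 -0.174  0.064]
(300, 210) [ 0.611 -0.046  0.01 ]
(397, 268) [ 0.497 -0.267  0.01 ]
[0.45343417 0.19957158 0.09633806] [0.45279967 0.20151999 0.09669561]
```

View pics/c1.png

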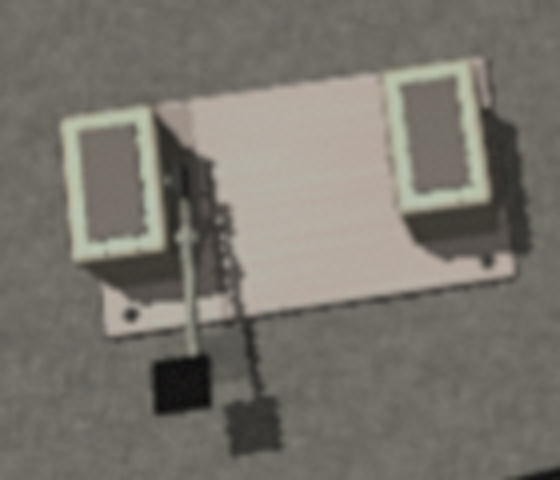

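The crop shows the head-top corners: lamp at (62,120),(150,107),(166,250),(76,262) and sensor at (385,72),(470,62),(491,200),(402,213). The paddle corners are (153,360),(209,355),(211,408),(156,413).

```bash
python3 - <<'E'
from h import *
d,T=cam('top')
f=lambda c,z:onz(d,T,[(130+(u+.5)/4-.5,170+(v+.5)/4-.5) for u,v in c],z)
L=f([(62,120),(150,107),(166,250),(76,262)],.099);S=f([(385,72),(470,62),(491,200),(402,213)],.099)
n=lambda a:np.linalg.norm(a)
print([n(L[i]-L[(i+1)%4]).round(4) for i in range(4)],[n(S[i]-S[(i+1)%4]).round(4) for i in range(4)])
l=L.mean(0);s=S.mean(0);o=(l+s)/2;yv=(l-s);print('sep',n(yv),'o',o)
yaw=np.arctan2(-yv[0],yv[1]);
for Q in (L,S):
  a=Q[0]-Q[3];b=Q[1]-Q[2];print([np.degrees(np.arctan2(x[1],x[0])) for x in (a,b)])
print('yaw',np.degrees(yaw))
Rz=np.array([[np.cos(yaw),-np.sin(yaw)],[np.sin(yaw),np.cos(yaw)]])
print('pred paddle',o[:2]+Rz@[-.111,.059]);print('meas',f([(153,360),(209,355),(211,408),(156,413)],.103).mean(0))
P=f([(487,57),(516,274),(105,336)],.012);print('plate',n(P[0]-P[1]),n(P[1]-P[2]),'ctr',(P[0]+P[2])/2)
# cell in top & wrist
W,TW=cam('wrist');print('cell proj wrist',proj(W,TW,[.562,-.174,.06]),proj(W,TW,[.45,.2,.1]))
a3=cv2.resize(d['color'][190:290,290:410],None,fx=5,fy=5,interpolation=cv2.INTER_CUBIC)
cv2.imwrite('pics/c3.png',a3)
hsv=cv2.cvtColor(d['color'],cv2.COLOR_BGR2HSV)
E
```

```text
[np.float64(0.0461), np.float64(0.0776), np.float64(0.0463), np.float64(0.0767)] [np.float64(0.0452), np.float64(0.0759), np.float64(0.0467), np.float64(0.0771)]
sep 0.16974156066514892 o [0.5739044  0.16717426 0.099     ]
[np.float64(13.563501042245779), np.float64(13.685661865494358)]
[np.float64(12.565115304890206), np.float64(13.692494589610863)]
yaw 13.188513609012315
pred paddle [0.45237088 0.19929283]
meas [0.45337359 0.19983887 0.103     ]
plate 0.127922106010086 0.22999634475229133 ctr [0.5752398  0.16793995 0.012     ]
cell proj wrist [[-77.76642604 513.04940955]] [[ 56.15953862 463.72684199]]
```

View pics/c3.png

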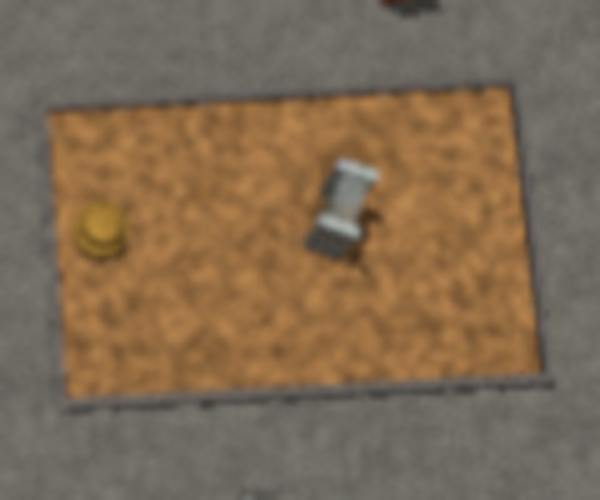

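Checker fit is self-consistent: head separation is 170 mm, and the predicted and measured paddle positions agree to 1 mm. In the crop the cell's cheeks are at (357,170) and (338,225) and the fitting is at (102,230). I'll add a row planner and head for the lever.

```bash
cat >> h.py <<'E'
def plan(pos,yaw,n,start=None):
    """rows (shift, turn) to bring TCP to pos with tool y at world yaw (deg), tool down"""
    o=ctrl.get_obs(); p,M=(np.array(o['tool_pos']),R.from_rotvec(o['tool_rot'])) if start is None else start
    pos=np.array(pos,float); a=np.radians(yaw)
    y=np.array([np.cos(a),np.sin(a),0]); G=R.from_matrix(np.c_[[-y[1],y[0],0],y,[0,0,-1]])
    w=(M.inv()*G).as_rotvec()/n; st=(pos-p)/n
    for i in range(n):
        s=M.inv().apply(st)/.05; t=np.degrees(w)/8
        print(s.round(3).tolist(),t.round(3).tolist()); M=M*R.from_rotvec(w)
    return pos,G
E
python3 - <<'E'
from h import *
plan([.453,.1995,.17],13.3,12)
E
```

```text
[-0.626, -0.504, 0.102] [-0.0, 0.0, 0.624]
[-0.668, -0.448, 0.102] [-0.0, 0.0, 0.624]
[-0.704, -0.388, 0.102] [-0.0, 0.0, 0.624]
[-0.735, -0.326, 0.102] [-0.0, 0.0, 0.624]
[-0.761, -0.26, 0.102] [-0.0, 0.0, 0.624]
[-0.781, -0.193, 0.102] [-0.0, 0.0, 0.624]
[-0.795, -0.125, 0.102] [-0.0, 0.0, 0.624]
[-0.802, -0.055, 0.102] [-0.0, 0.0, 0.624]
[-0.804, 0.015, 0.102] [-0.0, 0.0, 0.624]
[-0.8, 0.085, 0.102] [-0.0, 0.0, 0.624]
[-0.789, 0.154, 0.102] [-0.0, 0.0, 0.624]
[-0.773, 0.222, 0.102] [-0.0, 0.0, 0.624]
```

>>> play_rows:
  series:
    - [0,[-0.63,-0.5,0.1],[0,0,0.62]]
    - [0,[-0.67,-0.45,0.1],[0,0,0.62]]
    - [0,[-0.7,-0.39,0.1],[0,0,0.62]]
    - [0,[-0.74,-0.33,0.1],[0,0,0.62]]
    - [0,[-0.76,-0.26,0.1],[0,0,0.62]]
    - [0,[-0.78,-0.19,0.1],[0,0,0.62]]
    - [0,[-0.8,-0.12,0.1],[0,0,0.62]]
    - [0,[-0.8,-0.05,0.1],[0,0,0.62]]
  force: 40

```text
t: 1.35
tool_pos: [0.3641, 0.3319, 0.1913]
tool_rot: [1.491, 2.765, 0.001]
contact_force: [0.0, 0.2, 0.4]
opening: 0.0002
grip_force: 0.0
```

>>> play_rows:
  series:
    - [0,[-0.8,0.02,0.1],[0,0,0.62]]
    - [0,[-0.8,0.08,0.1],[0,0,0.62]]
    - [0,[-0.79,0.15,0.1],[0,0,0.62]]
    - [0,[-0.77,0.22,0.1],[0,0,0.62]]
    - [0,[0,0,0],[0,0,0]]
    - [0,[0,0,0],[0,0,0]]

```text
t: 2.1
tool_pos: [0.4542, 0.201, 0.1714]
tool_rot: [-1.941, -2.47, -0.0]
contact_force: [0.5, 0.6, -0.1]
opening: 0.0001
grip_force: 0.0
```

```bash
python3 - <<'E'
from h import *
print(ctrl.get_obs()['tool_pos'],ctrl.get_obs()['opening'],ctrl.get_obs()['contact_force'])
plan([.453,.1995,.115],13.3,2)
d,T=cam('wrist'); cv2.imwrite('pics/w1.png',d['color'])
# TCP and paddle projections in wrist view
print(proj(d,T,[[.453,.1995,.103],[.5745,.1675,.012]]))
E
```

```text
[0.4542214  0.20098787 0.17135515] 0.0001237496237508947 [ 0.48927065  0.58119842 -0.06431122]
[-0.012, -0.015, 0.564] [-0.001, -0.002, 0.023]
[-0.012, -0.015, 0.564] [-0.001, -0.002, 0.023]
[[281.88727776 223.23193721]
 [385.81215238 243.32373277]]
```

View pics/w1.png

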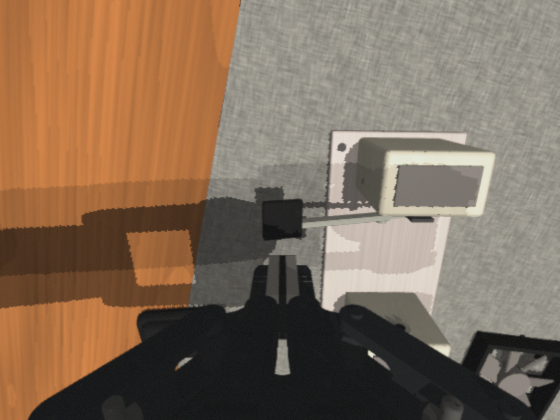

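The wrist view shows the paddle at (282,219), and my estimate projects to (282,223), so they agree. The fingers are shut. Pressing now.

>>> play_rows:
  series:
    - [0,[0,0,0.6],[0,0,0]]
    - [0,[0,0,0.5],[0,0,0]]
    - [0,[0,0,0.3],[0,0,0]]
    - [0,[0,0,0.3],[0,0,0]]
    - [0,[0,0,0.25],[0,0,0]]
    - [0,[0,0,0.15],[0,0,0]]
    - [0,[0,0,0.1],[0,0,0]]
    - [0,[0,0,0],[0,0,0]]

```text
t: 3.15
tool_pos: [0.4545, 0.2009, 0.0627]
tool_rot: [-1.941, -2.469, 0.001]
contact_force: [-6.4, -1.1, 8.6]
opening: -0.0001
grip_force: 4.7
```

>>> play_rows:
  series:
    - [0,[0,0,0.05],[0,0,0]]
    - [0,[0,0,0],[0,0,0]]
    - [0,[0,0,-0.4],[0,0,0]]
    - [0,[0,0,-0.9],[0,0,0]]
    - [0,[0,0,-1],[0,0,0]]
    - [0,[0,0,0],[0,0,0]]
    - [0,[0,0,0],[0,0,0]]
    - [0,[0,0,0],[0,0,0]]

```text
t: 4.15
tool_pos: [0.4534, 0.2004, 0.1719]
tool_rot: [-1.941, -2.468, 0.004]
contact_force: [0.7, 0.1, -0.6]
opening: -0.0001
grip_force: 0.0
```

```bash
python3 - <<'E'
from h import *
o=ctrl.get_obs();print(o['tool_pos'],o['contact_force'])
d,T=cam('wrist')
m=cv2.inRange(d['color'],(0,0,0),(40,40,40))
print('down pred',proj(d,T,[.453,.1995,.061]),'up pred',proj(d,T,[.453,.1995,.103]))
n,l,s,c=cv2.connectedComponentsWithStats(m[100:250,200:330]); print(s+[200,100,0,0,0],c+[200,100])
# cell: mask in top view
t,TT=cam('top'); hsv=cv2.cvtColor(t['color'],cv2.COLOR_BGR2HSV)
f=lambda u,v:(290+(u+.5)/5-.5,190+(v+.5)/5-.5)
# cheek tops (outer edges)
A=onz(t,TT,[f(338,160),f(380,176)],.064);B=onz(t,TT,[f(322,215),f(362,232)],.064)
print(A,B,(A.mean(0)+B.mean(0))/2,np.linalg.norm(A.mean(0)-B.mean(0)))
w=A.mean(0)-B.mean(0);print(np.degrees(np.arctan2(w[1],w[0])))
w=A[0]-A[1];print(np.linalg.norm(w),np.degrees(np.arctan2(w[1],w[0]))-90)
E
```

```text
[0.45342865 0.2004496  0.17190007] [ 0.72032524  0.05767163 -0.55403797]
down pred [[283.40911574 204.07675752]] up pred [[283.40700877 222.4740607 ]]
[[  200   100   130   150 18412]
 [  265   183    34    36  1088]] [[263.52520096 172.96431675]
 [280.99632353 200.48805147]]
[[ 0.58205229 -0.16913565  0.064     ]
 [ 0.57644289 -0.18729965  0.064     ]] [[ 0.55749166 -0.16334058  0.064     ]
 [ 0.55146105 -0.18059041  0.064     ]] [ 0.56686197 -0.17509157  0.064     ] 0.02554806089476568
-14.16535957692254
0.019010422356226686 -17.161702703202494
```

The lever is down: the paddle blob is at (281,200), against (283,204) predicted for down and (283,222) for up. Next, over the cell.

```bash
python3 - <<'E'
from h import *
plan([.566,-.175,.17],-16,10)
E
```

```text
[-0.783, 0.041, 0.004] [-0.002, 0.001, 0.371]
[-0.78, 0.082, 0.004] [-0.002, 0.001, 0.371]
[-0.774, 0.122, 0.004] [-0.002, 0.001, 0.371]
[-0.767, 0.162, 0.004] [-0.002, 0.001, 0.371]
[-0.758, 0.201, 0.004] [-0.002, 0.001, 0.371]
[-0.746, 0.24, 0.004] [-0.002, 0.001, 0.371]
[-0.733, 0.279, 0.004] [-0.002, 0.001, 0.371]
[-0.717, 0.316, 0.004] [-0.002, 0.001, 0.371]
[-0.7, 0.353, 0.004] [-0.002, 0.001, 0.371]
[-0.681, 0.389, 0.004] [-0.002, 0.001, 0.371]
```

>>> play_rows:
  series:
    - [0,[-0.78,0.04,-0.4],[0,0,0.37]]
    - [0,[-0.78,0.08,-0.4],[0,0,0.37]]
    - [0,[-0.77,0.12,0],[0,0,0.37]]
    - [0,[-0.77,0.16,0],[0,0,0.37]]
    - [0,[-0.76,0.2,0],[0,0,0.37]]
    - [1,[-0.75,0.24,0],[0,0,0.37]]
    - [1,[-0.73,0.28,0],[0,0,0.37]]
    - [1,[-0.72,0.32,0],[0,0,0.37]]

```text
t: 5.25
tool_pos: [0.5441, -0.101, 0.2127]
tool_rot: [-2.408, -2.016, 0.001]
contact_force: [0.3, -0.3, 1.0]
opening: 0.0542
grip_force: 0.0
```

>>> play_rows:
  series:
    - [1,[-0.7,0.35,0.4],[0,0,0.37]]
    - [1,[-0.68,0.39,0.4],[0,0,0.37]]
    - [1,[0,0,0],[0,0,0]]
    - [1,[0,0,0],[0,0,0]]
    - [1,[0,0,0],[0,0,0]]
    - [1,[0,0,0],[0,0,0]]

```text
t: 6.0
tool_pos: [0.567, -0.1741, 0.1746]
tool_rot: [2.506, 1.893, 0.001]
contact_force: [-0.6, 0.6, 0.8]
opening: 0.0852
grip_force: 0.0
```

```bash
python3 - <<'E'
from h import *
print(ctrl.get_obs()['tool_pos'],ctrl.get_obs()['opening'])
d,T=cam('wrist'); cv2.imwrite('pics/w2.png',d['color'])
p=proj(d,T,[.566,-.175,.064])[0];print(p)
u,v=int(p[0]),int(p[1]);u0,v0=u-60,max(v-60,0);print(u0,v0)
cv2.imwrite('pics/w2c.png',cv2.resize(d['color'][v0:v0+100,u0:u0+120],None,fx=6,fy=6,interpolation=cv2.INTER_CUBIC))
E
```

```text
[ 0.56699007 -0.1740822   0.17461848] 0.08520061162166628
[282.59194156 203.711079  ]
222 143
```

View pics/w2c.png

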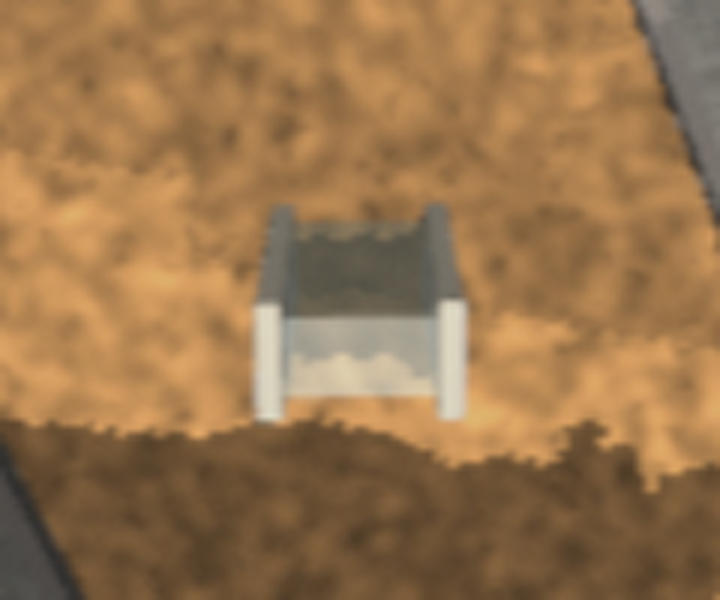

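The crop shows both cheek tops. Their outer corners are (254,304),(258,420) on the left and (467,298),(467,416) on the right.

```bash
python3 - <<'E'
from h import *
d,T=cam('wrist')
P=onz(d,T,[(222+(u+.5)/6-.5,143+(v+.5)/6-.5) for u,v in [(254,304),(467,298),(467,416),(258,420)]],.064)
print(P.round(4),[np.linalg.norm(P[i]-P[(i+1)%4]).round(4) for i in range(4)])
for a,b in ((0,1),(3,2)):
    w=P[b]-P[a];print('x yaw',np.degrees(np.arctan2(w[1],w[0])))
for a,b in ((0,3),(1,2)):
    w=P[b]-P[a];print('y yaw',np.degrees(np.arctan2(w[1],w[0]))-90)
c=P.mean(0);print('centre',c)
o=ctrl.get_obs();y=R.from_rotvec(o['tool_rot']).as_matrix()[:,1];print('tool y',np.degrees(np.arctan2(y[1],y[0])))
E
```

```text
[[ 0.5534 -0.1618  0.064 ]
 [ 0.5823 -0.1691  0.064 ]
 [ 0.5778 -0.1862  0.064 ]
 [ 0.5489 -0.1786  0.064 ]] [np.float64(0.0299), np.float64(0.0176), np.float64(0.0299), np.float64(0.0173)]
x yaw -14.188891872703026
x yaw -14.703853820515395
y yaw -195.0522942608035
y yaw -194.83154161460533
centre [ 0.56559237 -0.17392522  0.064     ]
tool y -15.89864457644485
```

```bash
python3 - <<'E'
from h import *
plan([.5656,-.1739,.022],-14.7,4)
E
```

```text
[0.0, -0.008, 0.762] [0.002, 0.0, -0.037]
[0.0, -0.007, 0.762] [0.002, 0.0, -0.037]
[0.0, -0.007, 0.762] [0.002, 0.0, -0.037]
[0.0, -0.007, 0.762] [0.002, 0.0, -0.037]
```

>>> play_rows:
  series:
    - [0.7,[0,-0.03,0.5],[0.01,0,-0.15]]
    - [0.7,[0,0,0.6],[0,0,0]]
    - [0.7,[0,0,0.6],[0,0,0]]
    - [0.7,[0,0,0.6],[0,0,0]]
    - [0.7,[0,0,0.5],[0,0,0]]
    - [0.7,[0,0,0.25],[0,0,0]]
    - [0.7,[0,0,0],[0,0,0]]
    - [0.7,[0,0,0],[0,0,0]]

```text
t: 7.1
tool_pos: [0.5661, -0.1747, 0.0227]
tool_rot: [2.487, 1.917, 0.0]
contact_force: [-0.7, 0.8, 0.1]
opening: 0.0597
grip_force: 0.0
```

>>> play_rows:
  series:
    - [0.3,[0,0,0],[0,0,0]]
    - [0.2,[0,0,0],[0,0,0]]
    - [0.2,[0,0,0],[0,0,0]]
    - [0.2,[0,0,0],[0,0,0]]
    - [0.2,[0,0,0],[0,0,0]]
    - [0.2,[0,0,0],[0,0,0]]
  force: 30

```text
t: 7.85
tool_pos: [0.5658, -0.1747, 0.0224]
tool_rot: [2.488, 1.918, -0.0]
contact_force: [0.2, 0.2, 5.7]
opening: 0.0297
grip_force: 31.1
```

>>> play_rows:
  series:
    - [0.2,[0,0,-0.3],[0,0,0]]
    - [0.2,[0,0,-0.6],[0,0,0]]
    - [0.2,[0,0,-0.7],[0,0,0]]
    - [0.2,[0,0,-0.7],[0,0,0]]
    - [0.2,[0,0,-0.6],[0,0,0]]
    - [0.2,[0,0,-0.3],[0,0,0]]
    - [0.2,[0,0,0],[0,0,0]]
    - [0.2,[0,0,0],[0,0,0]]

```text
t: 8.85
tool_pos: [0.5644, -0.1741, 0.1795]
tool_rot: [-2.485, -1.916, 0.003]
contact_force: [0.5, -0.5, -0.6]
opening: 0.0298
grip_force: 30.4
```

```bash
python3 - <<'E'
from h import *
o=ctrl.get_obs();print(o['tool_pos'],o['opening'],o['grip_force'],o['contact_force'])
plan([.5745,.1675,.185],13.3,14)
d,T=cam('wrist');tz=o['tool_pos'][2]-.0184+.06
b=o['tool_pos'].copy();b[2]=tz;p=proj(d,T,b)[0];print(p,tz)
u0,v0=int(p[0])-60,int(p[1])-60;print(u0,v0)
cv2.imwrite('pics/w3c.png',cv2.resize(d['color'][v0:v0+100,u0:u0+120],None,fx=6,fy=6,interpolation=cv2.INTER_CUBIC))
E
```

```text
[ 0.56444784 -0.17405673  0.17952938] 0.029755887405344482 30.401054620742798 [ 0.48733715 -0.46561581 -0.57200121]
[0.476, -0.11, -0.007] [-0.002, -0.001, -0.25]
[0.479, -0.094, -0.007] [-0.002, -0.001, -0.25]
[0.482, -0.077, -0.007] [-0.002, -0.001, -0.25]
[0.484, -0.06, -0.007] [-0.002, -0.001, -0.25]
[0.486, -0.043, -0.007] [-0.002, -0.001, -0.25]
[0.487, -0.026, -0.007] [-0.002, -0.001, -0.25]
[0.488, -0.009, -0.008] [-0.002, -0.001, -0.25]
[0.488, 0.008, -0.008] [-0.002, -0.001, -0.25]
[0.488, 0.025, -0.008] [-0.002, -0.001, -0.25]
[0.486, 0.042, -0.008] [-0.002, -0.001, -0.25]
[0.485, 0.059, -0.008] [-0.002, -0.001, -0.25]
[0.482, 0.076, -0.008] [-0.002, -0.001, -0.25]
[0.479, 0.093, -0.008] [-0.002, -0.001, -0.25]
[0.476, 0.11, -0.008] [-0.002, -0.001, -0.25]
[284.61673709 324.25496663] 0.22112938449324263
224 264
```

View pics/w3c.png

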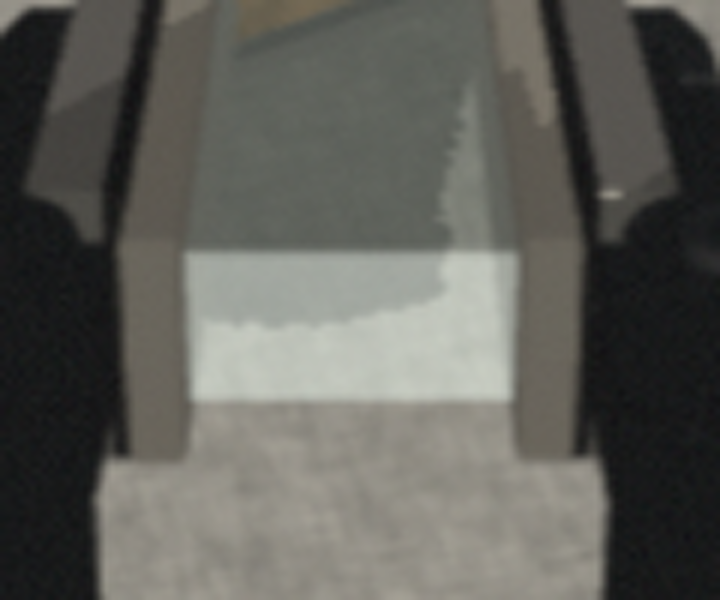

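The cell is held by its cheeks: near edges (118,240)/(585,240), far edges (130,460)/(577,460). It is upright and square in the fingers. Moving over the checker.

>>> play_rows:
  series:
    - [0.2,[0.48,-0.11,0],[0,0,-0.25]]
    - [0.2,[0.48,-0.09,0],[0,0,-0.25]]
    - [0.2,[0.48,-0.08,0],[0,0,-0.25]]
    - [0.2,[0.48,-0.06,0],[0,0,-0.25]]
    - [0.2,[0.49,-0.04,0],[0,0,-0.25]]
    - [0.2,[0.49,-0.03,0],[0,0,-0.25]]
    - [0.2,[0.49,-0.01,0],[0,0,-0.25]]
    - [0.2,[0.49,0.01,0],[0,0,-0.25]]

```text
t: 9.9
tool_pos: [0.5703, 0.022, 0.1795]
tool_rot: [-2.193, -2.244, 0.004]
contact_force: [0.3, 0.1, -0.7]
opening: 0.0299
grip_force: 30.4
```

>>> play_rows:
  series:
    - [0.2,[0.49,0.02,0],[0,0,-0.25]]
    - [0.2,[0.49,0.04,0],[0,0,-0.25]]
    - [0.2,[0.48,0.06,0],[0,0,-0.25]]
    - [0.2,[0.48,0.08,0],[0,0,-0.25]]
    - [0.2,[0.48,0.09,0],[0,0,-0.25]]
    - [0.2,[0.48,0.11,0],[0,0,-0.25]]
    - [0.2,[0,0,0],[0,0,0]]
    - [0.2,[0,0,0],[0,0,0]]

```text
t: 10.9
tool_pos: [0.5748, 0.1672, 0.1803]
tool_rot: [-1.949, -2.461, 0.004]
contact_force: [0.2, -0.7, -0.1]
opening: 0.0297
grip_force: 30.4
```

```bash
python3 - <<'E'
from h import *
o=ctrl.get_obs();d,T=cam('wrist');p=np.array(o['tool_pos']);M=R.from_rotvec(o['tool_rot']).as_matrix()
for tz in (p[2]+.0416,):
    P=onz(d,T,[(224+(u+.5)/6-.5,264+(v+.5)/6-.5) for u,v in [(118,240),(585,240),(577,460),(130,460)]],tz)
    q=(P-p)@M;print(q.round(4),q.mean(0),[np.linalg.norm(P[i]-P[(i+1)%4]).round(4) for i in range(4)])
print(p,np.degrees(np.arctan2(M[1,1],M[0,1])),o['grip_force'],o['opening'])
off=M@np.r_[q.mean(0)[:2],0];off[2]=0;print(off)
plan(np.array([.5745,.1675,.064])-off,13.3,5)
E
```

```text
[[ 0.0102 -0.0161 -0.0415]
 [ 0.0103  0.0136 -0.0416]
 [-0.0071  0.0138 -0.0416]
 [-0.0072 -0.016  -0.0416]] [ 0.00156119 -0.00119698 -0.04159597] [np.float64(0.0297), np.float64(0.0175), np.float64(0.0298), np.float64(0.0175)]
[0.574823   0.16721172 0.18029997] 13.226410975425491 30.382216572761536 0.029680658075691393
[-0.00152242  0.00124591  0.        ]
[-0.004, 0.005, 0.466] [-0.004, -0.001, -0.003]
[-0.004, 0.004, 0.466] [-0.004, -0.001, -0.003]
[-0.004, 0.004, 0.466] [-0.004, -0.001, -0.003]
[-0.004, 0.004, 0.466] [-0.004, -0.001, -0.003]
[-0.004, 0.004, 0.466] [-0.004, -0.001, -0.003]
```

>>> play_rows:
  series:
    - [0.2,[-0.01,0.01,0.2],[0,0,0]]
    - [0.2,[0,0,0.4],[0,0,0]]
    - [0.2,[0,0,0.5],[0,0,0]]
    - [0.2,[0,0,0.5],[0,0,0]]
    - [0.2,[0,0,0.4],[0,0,0]]
    - [0.2,[0,0,0.33],[0,0,0]]
    - [0.2,[0,0,0],[0,0,0]]
    - [0.2,[0,0,0],[0,0,0]]

```text
t: 11.95
tool_pos: [0.5765, 0.1675, 0.0658]
tool_rot: [-1.95, -2.463, -0.001]
contact_force: [-0.1, 0.3, -0.9]
opening: 0.0296
grip_force: 30.4
```

```bash
python3 - <<'E'
from h import *
o=ctrl.get_obs();M=R.from_rotvec(o['tool_rot']).as_matrix()
print(o['tool_pos'],np.degrees(np.arctan2(M[1,1],M[0,1])),o['contact_force'],o['grip_force'])
s,_=cam('scene');t,_=cam('top')
a=cv2.resize(s['color'][180:330,290:440],(560,560),interpolation=cv2.INTER_CUBIC)
cv2.imwrite('pics/f.png',a)
E
```

```text
[0.57645969 0.16754983 0.06575035] 13.249025965862161 [-0.14477008  0.31839676 -0.94005473] 30.384206771850586
```

View pics/f.png

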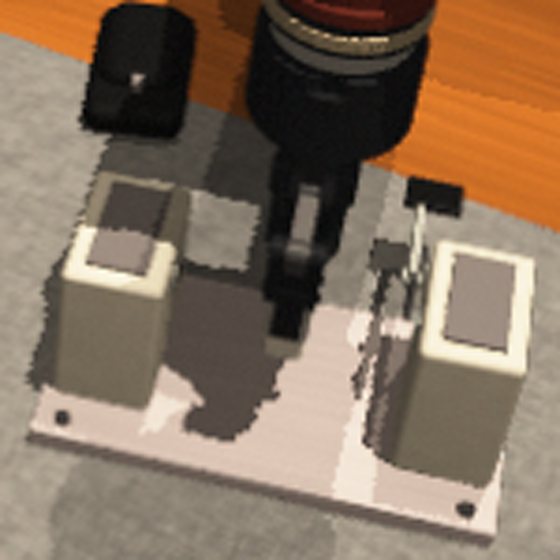

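The cell sits between the heads and the paddle is at full-frame (406,232), lower than the initial (410,217). I'll make a small final trim, confirm the paddle height, and hand in.

>>> play_rows:
  series:
    - [0.2,[0,-0.02,0.03],[0,0,0]]
    - [0.2,[0,0,0],[0,0,0]]
    - [0.2,[0,0,0],[0,0,0]]
    - [0.2,[0,0,0],[0,0,0]]

```text
t: 12.55
tool_pos: [0.5748, 0.1672, 0.0635]
tool_rot: [-1.95, -2.462, 0.001]
contact_force: [0.2, -0.5, -1.1]
opening: 0.0298
grip_force: 30.4
```

```bash
python3 - <<'E'
from h import *
o=ctrl.get_obs();print(o['tool_pos'],o['grip_force'],o['contact_force'],o['t'])
d,T=cam('scene')
a,b=proj(d,T,[[.453,.1995,.061],[.453,.1995,.103]]);print('down',a,'up',b)
if abs(a[1]-232)<6 and o['grip_force']>10: print(ctrl.finish_job())
E
```

```text
[0.57481994 0.16720788 0.06348698] 30.38325011730194 [ 0.17373023 -0.47682017 -1.07897178] 12.55
down [405.68764968 230.37293575] up [409.56331125 214.23127237]
the job is handed in; nothing more can be done
None
```

The job is handed in at 12.6 s: the lever is latched down, and the gripper holds the cell upright by its frosted cheeks, by my measurements within about 2 mm of the beam centre and square across it; the judge's verdict was not shown.

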